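Reload the label-roll holder in the storeroom

ROBOT

A 7-joint arm with a two-finger parallel gripper is mounted at the origin on the work surface. World frame = base frame: x ahead of the robot, y to its left, z up, the work surface at z = 0. Lengths are in m, angles in rad, forces in N, time in s.
With the tool pointing down it reaches from about 0.425 to 0.875 m from the base axis. Payload 9.9 kg.
Tool frame: the origin (TCP) lies midway between the tips of the shut fingers; the grasp point (between the pads) lies 19 mm behind it; z points along the fingers, y is the direction in which the jaws open and shut (so a half turn about z gives the same grasp; the last joint's range is limited). The gripper opens to 85 mm and grips with 20 to 120 N. Pads are 22 mm wide; open, the fingers measure 114 mm over their backs; the gripper's body (76 mm by 85 mm) begins 54 mm behind the grasp point. The pads swing forward as they close: fully open they stand 13 mm farther back than shut.
Start: joints at [1.107, 0.576, 0.025, 1.437, -0.015, 1.129, -0.057], TCP at [0.25, -0.627, 0.199] pointing down, gripper open.
Joint ranges: [-2.76, 2.76], [-0.34, 2.15], [-1.52, 1.57], [0.19, 2.46], [-1.09, 4.23], [0.17, 1.99], [-2.82, 2.82]. Speed limits (rad/s): [2.22, 2.22, 3.01, 3.01, 3.14, 3.14, 3.14].

INTERFACE

Orientations are given as a 3x3 rotation matrix whose columns are the frame's x, y, z axes.
In Python, from plant import env, get_image, get_calibration, job gives the robot as it stands. The module is installed in compiled form; this text tells all that it offers.
- The arm moves only by the tool apply_moves, never from a script. Its argument "deltas" is a list of rows, each an object of numbers: "x", "y", "z": the shift along the world's x, y, z in mm; "rx", "ry", "rz": the turn, a rotation vector about the world's x, y, z in degrees. A call has 1 to 12 rows; each row is the pose to reach, as a shift and turn from the pose commanded when the call began; what a row does not reach only later rows make up. A row lasts 1/12 s, in which the tool goes at most 41.7 mm and 7.16 degrees, less where a joint would pass 70% of its speed; a pose out of reach is approached as far as the arm can. A call with a gripper value outside its range is refused whole. "fingers" is the opening, from 0 (shut) to 1 (fully open), set as the call begins (left out, the last holds). The fingers move at their own pace and stop on an object; "newtons" is the grip in N (left out, the last holds). Time passes only in rows, so rows that repeat a pose let the fingers close. It gives the time, the measured TCP pose, the force and the opening at its end, in the units of the state.
- env.get_obs(): the state, without advancing time (a new reading comes with each control period).
- get_image(name): name is "scene" or "top" or "wrist"; returns the picture (384x512x3 uint8, blue, green, red); there is no depth.
- get_calibration(name): a dict with "mtx" (3x3 intrinsics, pixels), "world_to_cam" (4x4, takes a point from world to camera coordinates); the wrist camera has in their place "hand_eye" (4x4, takes a point from camera to tool coordinates, whose origin is the TCP and whose axes are the flange's). Camera axes: x right, y down, z forward; pixel columns grow to the right and rows downward; lengths in m; the calibration is good to about 2 mm. A picture is of the moment at which its call begins: read the wrist's pose just before it. get_calibration takes no time and is no camera call.
- job.finish_job(): hands the job in, once; it reports no verdict.
The state is a dict: "time_s": time; "joints": joint angles; "qvel": joint speeds; "joint_torque": joint torques, N m; "tcp_pos": TCP position; "tool_rot": TCP orientation; "contact_force": force on the tool from outside, world axes, zero at the start; "wrist_torque": the same for the moment, N m; "grip_width": finger opening in m.
Only numpy, scipy, OpenCV 4.12 (cv2) and the standard library are available. Lean on these libraries where they do the work, as an engineer would, in place of code of your own. Each camera call takes 0.05 s, during which the arm holds its last target. There are 200 camera calls.

TASK

The label-roll holder on the bench has run out. Take its bare spindle by the grip, thread it through the core of the wide roll of labels lying on the bench, carry the roll hanging on the spindle to the holder, and lay the spindle gently down into both notches so that the roll hangs on it between the two cheeks. Keep your fingers off the labels (the spindle alone moves the roll), and leave the narrow roll and everything else where it is.

Things in the scene. Friction and masses are not known exactly. Their poses are not given: they have to be found in the camera images.
- holder: grey steel label-roll holder fixed to the bench: base 145 x 140 x 8 mm and two upright cheeks, 6 mm plates about 110 mm high across its y, inner faces at y = -50 and +50 mm, each with an open-topped notch at x = 0. Origin on the bench under the middle of the spindle line, z up, spindle line along y. Low on its -x side (tops below 50 mm) a guide roller and a tear bar
- holder_seat (a point): point 93 mm above the bench midway between the two notches, axes as the holder's: spindle's origin lies here when seated. Each notch is a slot 17 mm wide, its flat bottom 86 mm above the bench, straight sides up to 103 mm, then flaring at 45 degrees to a mouth about 36 mm wide
- spindle: loose spindle, at the start lying in both notches along the holder's y with its grip on the holder's -y side. Steel tube, 14 mm in diameter, along its own y; black collar 30 mm in diameter at y = -62 to -68 mm, which stays outside the cheek (about 6 mm clear of it); black flat grip at y = -68 to -130 mm. About 0.1 kg. Origin on the axis, midway between the cheeks when seated
- spindle_grip (a point): middle of the spindle's flat grip, on the axis, 99 mm from the spindle's origin towards -y; axes as the spindle's. The grip is 62 mm long along y, 18 mm thick along x (grasp across this) and 22 mm high along z; its flat sides are upright at the start
- spindle_tip (a point): round free end of the spindle's tube, 77 mm from the spindle's origin towards +y
- roll_wide: wide roll of white labels wound hard on a cardboard core, lying on its side: 90 mm in diameter, 70 mm wide, with an open bore 44 mm in diameter right through along its own y. Origin at its centre, 44 mm above the bench. Its y starts within 0.4 rad of world +y. Hanging on the spindle, its centre is 15 mm below the spindle's axis. About 0.3 kg; stays where it lies unless pushed
- roll_narrow: a bystander: another roll of labels lying on its side, 80 mm in diameter but only 42 mm wide, same 44 mm bore; origin at its centre. It and the wide roll change places from run to run. Not to be moved
- tin_a: bystander: food tin, 74 mm in diameter, 110 mm high, origin under its centre
- tin_b: bystander: another food tin, 74 mm in diameter, 110 mm high, origin under its centre
- jar: bystander: jar, 72 mm in diameter, 120 mm high, origin under its centre
- sauce: bystander: dark sauce bottle, 64 mm in diameter, 200 mm high, origin under its centre
- tape: bystander: roll of brown packing tape lying flat, 104 mm in diameter, 48 mm high, origin under its centre
- spoon: bystander: wooden spoon lying on the bench, 260 mm long
Things that resemble listed ones, but are neither listed nor needed, are in the scene too. What is shaped like the roll_wide but blue is not meant. Leave any brown look-alike of the spindle alone.

How it is judged:
On the way, in this order (a step that is already met when the one before it is completed fails the run):
1. the spindle has been taken out of the holder, bare (distance between spindle and holder_seat above 0.08 m and height (world z) of roll_wide below 0.055 m), for 0.1 s.
2. the wide roll hangs on the threaded spindle, clear of the bench (y of roll_wide in the frame of spindle between -0.05 and 0.05 m and distance between roll_wide and spindle below 0.055 m and angle between the y axis of roll_wide and the y axis of spindle, either way round below 0.3 rad and height (world z) of roll_wide above 0.09 m and contact force between roll_wide and the fingers below 0.5 N and horizontal distance between spindle and holder_seat above 0.08 m), for 0.3 s.
At the end, for the whole second after the job is handed in: spindle at rest, down in both notches (origin within 5 mm across, 18 mm along, 3 mm in height of holder_seat; axis within 0.05 rad of the holder's y); wide roll at rest hanging on it (centre within 18 mm along, 14 mm across, and 7 to 20 mm below holder_seat) (x of spindle in the frame of holder_seat between -0.005 and 0.005 m and y of spindle in the frame of holder_seat between -0.018 and 0.018 m and z of spindle in the frame of holder_seat between -0.003 and 0.003 m and angle between the y axis of spindle and the y axis of holder, either way round below 0.05 rad and x of roll_wide in the frame of holder_seat between -0.014 and 0.014 m and y of roll_wide in the frame of holder_seat between -0.018 and 0.018 m and z of roll_wide in the frame of holder_seat between -0.02 and -0.007 m and linear speed of each of roll_wide, spindle below 0.02 m/s and angular speed of each of roll_wide, spindle below 0.3 rad/s); the robot touches nothing.
It fails at once if the wide roll is touched by the fingers with more than 2 N (contact force between the fingers and roll_wide above 2 N).
It fails at once if the spindle with the roll on it is rammed into the holder (more than 60 N) (contact force between spindle and holder above 60 N and height (world z) of roll_wide above 0.055 m).
It fails at once if the spindle is let fall: moving at over 0.4 m/s with no finger on it (a drop of about 8 mm) (linear speed of spindle above 0.4 m/s and contact force between the fingers and spindle below 0.1 N).
It fails at once if the narrow roll is moved by more than 25 mm (distance of roll_narrow from where it was at the start of the episode above 0.025 m).
It fails at once if another bystander (tin, jar, sauce bottle, tape, spoon) is moved by more than 25 mm (distance of any of tin_a, tin_b, jar, sauce, tape, spoon from where it was at the start of the episode above 0.025 m).
It also fails if it takes over 64 s, if anything falls off the work surface, if the arm or the gripper's body presses on something with over 40 N, if the wrist force passes 120 N, or if a joint passes its speed limit or range.

## Working session

There is one attempt and no reset: what is moved stays moved. The work goes in short steps, Python scripts to look and compute and a tool call to move; the robot and the scene stay as the last step left them, time stands still between calls to the robot, and variables do not carry over. Pictures are saved under pics/ and viewed, about 8 in all and at most 12, crops included, and the job is handed in when it is done.

Besides the shell and the picture viewer there is one more tool, called after "Call:" in YAML: its name, and indented under it one key for each argument. apply_moves: Moves the arm, as the interface text tells. Its arguments: {"type":"object","properties":{"deltas":{"type":"array"},"fingers":{"type":"number"},"newtons":{"type":"number"}},"required":["deltas"]}

```bash
mkdir -p pics; ls
python3 - <<'E'
from plant import env,get_image,get_calibration
import cv2,json
o=env.get_obs()
for n in("scene","top","wrist"):
    im=get_image(n); cv2.imwrite(f"pics/{n}0.png",im); c=get_calibration(n); print(n,{k:v.round(4).tolist() if hasattr(v,'round') else v for k,v in c.items()})
print({k:getattr(v,'round',lambda n:v)(4) for k,v in o.items()} if 0 else o)
E
```

```text
pics
scene {'mtx': [[486.178, 0.0, 257.0299], [0.0, 486.178, 189.6483], [0.0, 0.0, 1.0]], 'world_to_cam': [[0.3536, 0.9352, 0.0194, -0.1735], [0.6844, -0.2445, -0.6869, -0.3212], [-0.6377, 0.2561, -0.7265, 1.9587], [0.0, 0.0, 0.0, 1.0]]}
top {'mtx': [[480.7991, 0.0, 263.0469], [0.0, 480.7991, 191.588], [0.0, 0.0, 1.0]], 'world_to_cam': [[-0.0228, -0.9997, -0.0132, -0.0021], [-0.9934, 0.0241, -0.112, 0.5327], [0.1123, 0.0106, -0.9936, 1.5635], [0.0, 0.0, 0.0, 1.0]]}
wrist {'mtx': [[329.5369, 0.0, 255.4014], [0.0, 329.5369, 193.027], [0.0, 0.0, 1.0]], 'hand_eye': [[-0.0004, -0.9526, -0.3041, 0.0786], [1.0, -0.0008, 0.0012, -0.0016], [-0.0014, -0.3041, 0.9526, -0.1757], [0.0, 0.0, 0.0, 1.0]]}
{'time_s': 0.0, 'joints': array([ 1.10723617,  0.57653928,  0.02480059,  1.43790557, -0.0150536 ,
        1.12899903, -0.0564747 ]), 'qvel': array([ 1.81905772e-03,  1.10931308e-03,  3.45350241e-04,  1.01407853e-03,
        9.10268135e-05, -1.08577946e-03,  1.03605602e-03]), 'joint_torque': array([-3.50747068e-04, -7.65766382e+01,  2.25056849e+00, -2.85973763e+01,
        1.55092118e-02,  1.26202256e-02, -2.74286373e-05]), 'tcp_pos': array([ 0.25007744, -0.62641932,  0.19823774]), 'tool_rot': array([[ 9.28726521e-01,  3.70764951e-01, -6.33066055e-04],
       [ 3.70765491e-01, -9.28725237e-01,  1.54442875e-03],
       [-1.53243717e-05, -1.66907099e-03, -9.99998607e-01]]), 'contact_force': array([ 0.2855156 ,  0.28520592, -0.10900361]), 'wrist_torque': array([-0.02347716, -0.02633589, -0.04299183]), 'grip_width': 0.0853001305934668}
```

Run:
```python
import cv2
for n in("scene","top"):
    cv2.imwrite(f"pics/{n}0b.png",cv2.resize(cv2.imread(f"pics/{n}0.png"),(800,600),interpolation=cv2.INTER_CUBIC))
```

```text
(no output)
```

View pics/top0b.png

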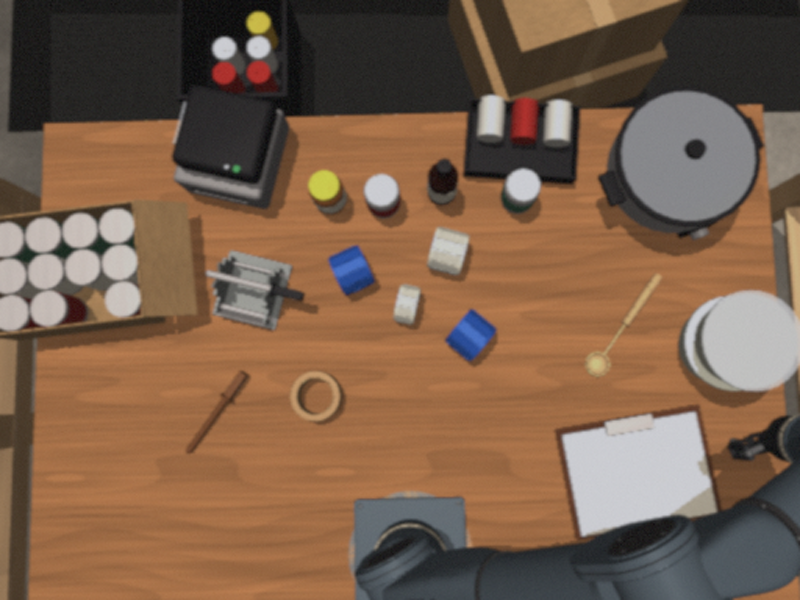

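View pics/scene0b.png

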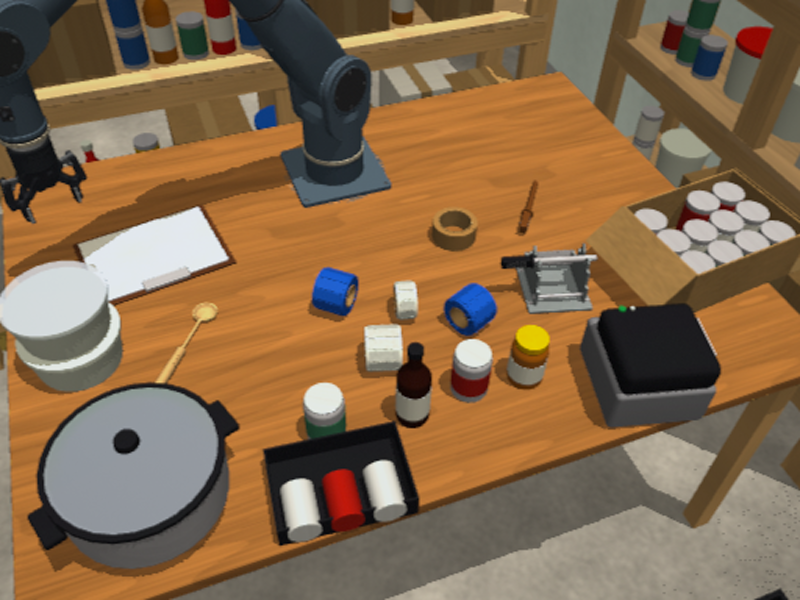

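Top view (800x600 scale): the holder with the steel spindle is at (250,288), with its black grip at (287,294) towards -y. There are two white rolls: (449,250) is visibly wider and (407,304) is narrow. The blue rolls at (352,270) and (471,335) and the brown spindle look-alike at (218,410) are decoys. So roll_wide is the white one at (449,250). I'll confirm with a crop and take rough positions.

```bash
cat > h.py <<'E'
import numpy as np,cv2
from plant import env,get_image,get_calibration
def cam(n,obs=None):
    c=get_calibration(n);K=np.array(c["mtx"])
    if n=="wrist":
        T=np.eye(4);T[:3,:3]=obs["tool_rot"];T[:3,3]=obs["tcp_pos"];T=T@np.array(c["hand_eye"])
    else: T=np.linalg.inv(np.array(c["world_to_cam"]))
    return K,T
def ray(KT,uv):
    K,T=KT;d=T[:3,:3]@np.linalg.solve(K,[uv[0],uv[1],1.]);return T[:3,3],d/np.linalg.norm(d)
def onplane(KT,uv,z):
    o,d=ray(KT,uv);return o+d*(z-o[2])/d[2]
def tri(a,b):
    (o1,d1),(o2,d2)=a,b
    s=np.linalg.lstsq(np.c_[d1,-d2],o2-o1,rcond=None)[0]
    p,q=o1+s[0]*d1,o2+s[1]*d2;return (p+q)/2,np.linalg.norm(p-q)
def proj(KT,p):
    K,T=KT;c=np.linalg.inv(T)@np.r_[p,1];u=K@c[:3];return u[:2]/u[2]
E
python3 - <<'E'
from h import *
t=cv2.imread("pics/top0.png");s=cv2.imread("pics/scene0.png")
def blobs(im,win):
    h=cv2.cvtColor(im,cv2.COLOR_BGR2HSV);m=((h[...,1]<70)&(h[...,2]>120)).astype(np.uint8)
    z=np.zeros_like(m);x0,y0,x1,y1=win;z[y0:y1,x0:x1]=m[y0:y1,x0:x1]
    n,l,st,c=cv2.connectedComponentsWithStats(z)
    for i in range(1,n):
        if st[i,4]>40:
            r=cv2.minAreaRect(np.argwhere(l==i)[:,::-1].astype(np.float32));print(st[i].tolist(),c[i].round(1),r)
blobs(t,(245,140,310,215));blobs(s,(225,175,272,240))
C=cam("top");S=cam("scene")
for name,a,b in(("wide",(449/1.5625,250/1.5625),(384/1.5625,348/1.5625)),("narrow",(407/1.5625,304/1.5625),(405/1.5625,300/1.5625)),("tubeL",(208/1.5625,274/1.5625),(596/1.5625,258/1.5625)),("gripend",(302/1.5625,296/1.5625),(502/1.5625,262/1.5625))):
    print(name,tri(ray(C,a),ray(S,b)))
a=cv2.resize(t[130:230,120:320],None,fx=4,fy=4,interpolation=cv2.INTER_CUBIC)
b=cv2.resize(s[150:250,200:400],None,fx=2,fy=2,interpolation=cv2.INTER_CUBIC)
b=np.hstack([b,np.zeros((200,400,3),np.uint8)]);cv2.imwrite("pics/crop1.png",np.vstack([a,b]))
E
```

```text
[274, 146, 26, 29, 581] [286.6 159.8] ((286.612060546875, 159.8298797607422), (22.99639129638672, 26.15275764465332), 14.931416511535645)
[252, 182, 17, 25, 322] [259.9 193.9] ((259.9324035644531, 193.90541076660156), (14.302711486816406, 23.509056091308594), 9.462322235107422)
[252, 180, 15, 22, 268] [259.5 189.5] ((259.59429931640625, 190.03688049316406), (21.004291534423828, 13.851968765258789), 84.80557250976562)
[233, 208, 25, 27, 578] [244.7 219.9] ((244.95590209960938, 220.5735321044922), (25.87544059753418, 23.92527198791504), 87.27368927001953)
wide (array([ 0.63388413, -0.0948787 ,  0.04958707]), np.float64(0.005064950265169413))
narrow (array([ 0.52162595, -0.00554188,  0.04274525]), np.float64(0.0011076211245472135))
tubeL (array([0.58853493, 0.4015832 , 0.09409379]), np.float64(0.004003905295486609))
gripend (array([0.53695133, 0.20616261, 0.09897452]), np.float64(2.7594726069765004e-05))
```

View pics/crop1.png

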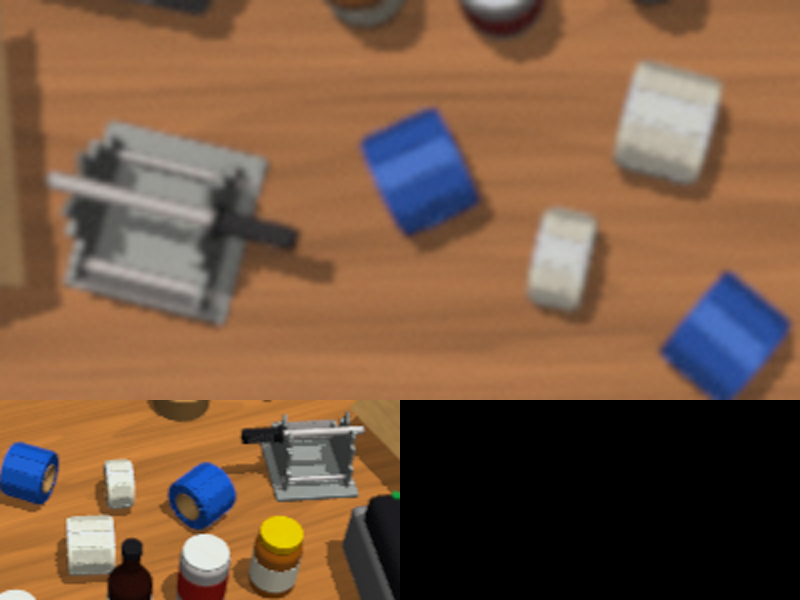

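The crop confirms it: the wide white roll is at crop (668,122), the narrow one at (562,260), and the steel spindle is in the holder with its black grip at (260,232). The axes of both roll and spindle are yawed about -15°. Next I move the wrist camera above the grip.

Call:
apply_moves:
  deltas:
    - {"x":300,"y":340,"z":90,"rz":27}
    - {"x":300,"y":340,"z":90,"rz":27}
    - {"x":300,"y":340,"z":90,"rz":27}
    - {"x":300,"y":340,"z":90,"rz":27}
    - {"x":300,"y":340,"z":90,"rz":27}
    - {"x":300,"y":340,"z":90,"rz":27}
    - {"x":300,"y":340,"z":90,"rz":27}
    - {"x":300,"y":340,"z":90,"rz":27}
    - {"x":300,"y":340,"z":90,"rz":27}
    - {"x":300,"y":340,"z":90,"rz":27}
    - {"x":300,"y":340,"z":90,"rz":27}
    - {"x":300,"y":340,"z":90,"rz":27}

```text
validation failed for argument at $.de...
```

```bash
python3 -c "
from h import *
o=env.get_obs();print(o['time_s'],o['tcp_pos'],o['tool_rot'].round(3).tolist(),o['joints'].round(2));cv2.imwrite('pics/w1.png',get_image('wrist'))"
```

```text
0.15 [ 0.2501461  -0.62651361  0.1984275 ] [[0.929, 0.371, -0.001], [0.371, -0.929, 0.001], [-0.0, -0.001, -1.0]] [ 1.11  0.58  0.02  1.44 -0.02  1.13 -0.06]
```

Call:
apply_moves:
  deltas:
    - {"x":300,"y":340,"z":90,"rx":0,"ry":0,"rz":27}
    - {"x":300,"y":340,"z":90,"rx":0,"ry":0,"rz":27}
    - {"x":300,"y":340,"z":90,"rx":0,"ry":0,"rz":27}
    - {"x":300,"y":340,"z":90,"rx":0,"ry":0,"rz":27}
    - {"x":300,"y":340,"z":90,"rx":0,"ry":0,"rz":27}
    - {"x":300,"y":340,"z":90,"rx":0,"ry":0,"rz":27}
    - {"x":300,"y":340,"z":90,"rx":0,"ry":0,"rz":27}
    - {"x":300,"y":340,"z":90,"rx":0,"ry":0,"rz":27}
    - {"x":300,"y":340,"z":90,"rx":0,"ry":0,"rz":27}
    - {"x":300,"y":340,"z":90,"rx":0,"ry":0,"rz":27}
    - {"x":300,"y":340,"z":90,"rx":0,"ry":0,"rz":27}
    - {"x":300,"y":340,"z":90,"rx":0,"ry":0,"rz":27}

```text
time_s: 1.2
tcp_pos: [0.5563, -0.2781, 0.2903]
tool_rot: [[0.651, 0.759, 0.005], [0.759, -0.651, 0.004], [0.006, 0.001, -1.0]]
contact_force: [0.1, 2.0, 0.4]
grip_width: 0.0861
```

Call:
apply_moves:
  deltas:
    - {"x":-5,"y":490,"z":-20,"rx":0,"ry":0,"rz":26.4}
    - {"x":-5,"y":490,"z":-20,"rx":0,"ry":0,"rz":26.4}
    - {"x":-5,"y":490,"z":-20,"rx":0,"ry":0,"rz":26.4}
    - {"x":-5,"y":490,"z":-20,"rx":0,"ry":0,"rz":26.4}
    - {"x":-5,"y":490,"z":-20,"rx":0,"ry":0,"rz":26.4}
    - {"x":-5,"y":490,"z":-20,"rx":0,"ry":0,"rz":26.4}
    - {"x":-5,"y":490,"z":-20,"rx":0,"ry":0,"rz":26.4}
    - {"x":-5,"y":490,"z":-20,"rx":0,"ry":0,"rz":26.4}
    - {"x":-5,"y":490,"z":-20,"rx":0,"ry":0,"rz":26.4}
    - {"x":-5,"y":490,"z":-20,"rx":0,"ry":0,"rz":26.4}
    - {"x":-5,"y":490,"z":-20,"rx":0,"ry":0,"rz":26.4}
    - {"x":-5,"y":490,"z":-20,"rx":0,"ry":0,"rz":26.4}

```text
time_s: 2.2
tcp_pos: [0.5444, 0.2067, 0.269]
tool_rot: [[0.254, 0.967, -0.0], [0.967, -0.254, 0.001], [0.001, -0.001, -1.0]]
contact_force: [0.9, 0.9, 0.5]
grip_width: 0.0854
```

Call:
apply_moves:
  deltas:
    - {"x":0,"y":0,"z":0,"rx":0,"ry":0,"rz":0}
    - {"x":0,"y":0,"z":0,"rx":0,"ry":0,"rz":0}

```text
time_s: 2.37
tcp_pos: [0.5445, 0.2053, 0.2686]
tool_rot: [[0.252, 0.968, -0.001], [0.968, -0.252, 0.0], [0.0, -0.001, -1.0]]
contact_force: [0.6, -0.8, 0.1]
grip_width: 0.085
```

```bash
python3 -c "
from h import *
o=env.get_obs();print(o['time_s'],o['tcp_pos'],o['tool_rot'].round(3).tolist(),o['joints'].round(2));im=get_image('wrist');np.savez('w1.npz',tcp_pos=o['tcp_pos'],tool_rot=o['tool_rot']);cv2.imwrite('pics/w1.png',im)"
```

```text
2.3667 [0.54448608 0.20532891 0.26860928] [[0.252, 0.968, -0.001], [0.968, -0.252, 0.0], [0.0, -0.001, -1.0]] [-0.17  0.4  -0.41  1.57  0.17  1.2  -0.86]
```

View pics/w1.png

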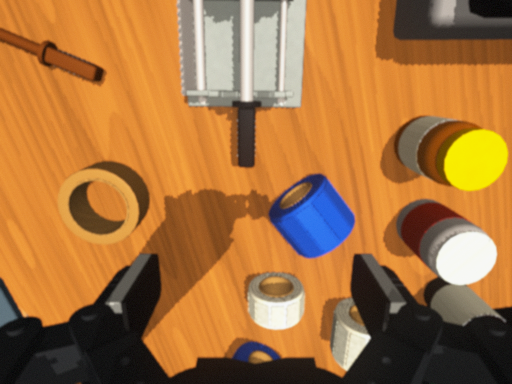

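The wrist view shows the spindle with grip centre about (247,137), collar (247,105), and tube running up at column about 247. Roll_narrow is at (276,300), and roll_wide is partly hidden at (350,330). Now I measure the spindle.

Run:
```python
from h import *
im=cv2.imread("pics/w1.png");o=np.load("w1.npz");C=cam("wrist",o)
g=cv2.cvtColor(im,cv2.COLOR_BGR2GRAY)
m=np.zeros_like(g);m[98:175,225:270]=(g[98:175,225:270]<70)
n,l,st,c=cv2.connectedComponentsWithStats(m);i=1+st[1:,4].argmax();print(st[i])
ys,xs=np.where(l==i)
for r in range(98,172,4):
    x=xs[ys==r]
    if len(x):print(r,x.min(),x.max(),end="; ")
gp=[(xs[ys==r].min()+xs[ys==r].max())/2 for r in range(114,164)]
p=np.polyfit(range(114,164),gp,1)
for r in(114,164):print("grip axis",onplane(C,(np.polyval(p,r)+0,r),.104))
print("end",onplane(C,(np.polyval(p,ys.max()+.5),ys.max()+.5),.104))
# tube: bright columns
pts=[]
for r in range(5,88,6):
    row=g[r,232:264].astype(int);e=np.gradient(row.astype(float));print(r,232+e.argmax(),232+e.argmin(),end="; ")
    pts.append(onplane(C,(232+(e.argmax()+e.argmin())/2,r),.097))
pts=np.array(pts);v=np.polyfit(pts[:,1],pts[:,0],1);print("tube yaw",np.degrees(np.arctan(v[0])),"x at y",[(y,np.polyval(v,y)) for y in(.236,.33)])
# base plate grey corners
h=cv2.cvtColor(im,cv2.COLOR_BGR2HSV);mm=((h[...,1]<60)&(h[...,2]>90)).astype(np.uint8);mm[115:]=0;mm[:,320:]=0;mm[:,:170]=0
ys,xs=np.where(mm);print(xs.min(),xs.max(),ys.max())
for u,w in((xs.min(),ys.max()),(xs.max(),ys.max())):print(onplane(C,(u,w),.008))
```

```text
[ 232  101   29   66 1130]
102 233 260; 106 233 260; 110 237 254; 114 237 254; 118 238 254; 122 238 253; 126 238 253; 130 238 254; 134 238 253; 138 238 253; 142 238 253; 146 238 253; 150 238 253; 154 239 253; 158 238 253; 162 238 253; 166 243 251; grip axis [0.54837992 0.26025492 0.104     ]
grip axis [0.53488797 0.21063151 0.104     ]
end [0.53417981 0.2080269  0.104     ]
5 240 253; 11 241 253; 17 241 253; 23 240 232; 29 240 232; 35 241 232; 41 240 232; 47 240 232; 53 240 232; 59 240 232; 65 241 233; 71 241 232; 77 241 232; 83 241 232; tube yaw 22.575267956500284 x at y [(0.236, np.float64(0.5214985908944525)), (0.33, np.float64(0.5605794166621346))]
177 305 106
[0.4613199  0.28586651 0.008     ]
[0.62009496 0.24447791 0.008     ]
```

Spindle grip centre is about (0.542, 0.237, 0.093), yaw about 15°. I'll descend to TCP z = 0.074.

Call:
apply_moves:
  deltas:
    - {"x":-2.5,"y":31.5,"z":0,"rx":0,"ry":0,"rz":-0.4}
    - {"x":-2.5,"y":31.5,"z":-40,"rx":0,"ry":0,"rz":-0.4}
    - {"x":-2.5,"y":31.5,"z":-80,"rx":0,"ry":0,"rz":-0.4}
    - {"x":-2.5,"y":31.5,"z":-120,"rx":0,"ry":0,"rz":-0.4}
    - {"x":-2.5,"y":31.5,"z":-145,"rx":0,"ry":0,"rz":-0.4}
    - {"x":-2.5,"y":31.5,"z":-165,"rx":0,"ry":0,"rz":-0.4}
    - {"x":-2.5,"y":31.5,"z":-180,"rx":0,"ry":0,"rz":-0.4}
    - {"x":-2.5,"y":31.5,"z":-190,"rx":0,"ry":0,"rz":-0.4}
    - {"x":-2.5,"y":31.5,"z":-194,"rx":0,"ry":0,"rz":-0.4}
    - {"x":-2.5,"y":31.5,"z":-194,"rx":0,"ry":0,"rz":-0.4}

```text
time_s: 3.25
tcp_pos: [0.5429, 0.2333, 0.0747]
tool_rot: [[0.264, 0.964, -0.001], [0.964, -0.264, -0.001], [-0.001, -0.0, -1.0]]
contact_force: [0.0, 0.3, -1.1]
grip_width: 0.0854
```

Call:
apply_moves:
  deltas:
    - {"x":0,"y":0,"z":0,"rx":0,"ry":0,"rz":0}
    - {"x":0,"y":0,"z":0,"rx":0,"ry":0,"rz":0}
    - {"x":0,"y":0,"z":0,"rx":0,"ry":0,"rz":0}
    - {"x":0,"y":0,"z":0,"rx":0,"ry":0,"rz":0}
    - {"x":0,"y":0,"z":0,"rx":0,"ry":0,"rz":0}
    - {"x":0,"y":0,"z":0,"rx":0,"ry":0,"rz":0}
    - {"x":0,"y":0,"z":0,"rx":0,"ry":0,"rz":0}
    - {"x":0,"y":0,"z":0,"rx":0,"ry":0,"rz":0}
    - {"x":0,"y":0,"z":0,"rx":0,"ry":0,"rz":0}
    - {"x":0,"y":0,"z":0,"rx":0,"ry":0,"rz":0}
  fingers: 0
  newtons: 110

```text
time_s: 4.08
tcp_pos: [0.5427, 0.2346, 0.0751]
tool_rot: [[0.263, 0.965, -0.0], [0.965, -0.263, -0.0], [-0.0, -0.0, -1.0]]
contact_force: [0.4, -0.7, -0.0]
grip_width: -0.0006
```

```bash
python3 -c "
from h import *
o=env.get_obs();print(o['time_s'],o['tcp_pos'],o['tool_rot'].round(4).tolist(),o['grip_width'],o['contact_force']);im=get_image('wrist');np.savez('w2.npz',tcp_pos=o['tcp_pos'],tool_rot=o['tool_rot']);cv2.imwrite('pics/w2.png',im)"
```

```text
4.0833 [0.54274839 0.23459633 0.07505282] [[0.2628, 0.9648, -0.0001], [0.9648, -0.2628, -0.0], [-0.0, -0.0001, -1.0]] -0.000596273316206991 [ 0.36517501 -0.66997739 -0.03727287]
```

View pics/w2.png

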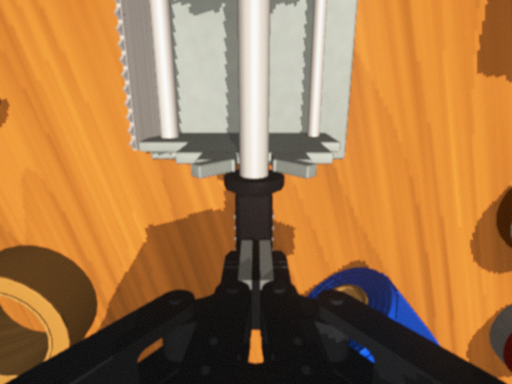

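The view shows the fingers together at (257,262), and the reported opening is 0, which doesn't fit an 18 mm grip. I'll check an enlarged crop before going on.

Run:
```python
import cv2,numpy as np
im=cv2.imread("pics/w2.png");g=cv2.cvtColor(im,cv2.COLOR_BGR2GRAY)
c=im[165:345,155:355]
c=np.clip((c/255.)**.55*255,0,255).astype(np.uint8)
cv2.imwrite("pics/w2c.png",cv2.resize(c,(660,594),interpolation=cv2.INTER_CUBIC))
print(g[215,225:285].tolist());print(g[262,215:295].tolist())
```

```text
[104, 102, 103, 103, 104, 103, 100, 106, 115, 122, 88, 47, 32, 35, 36, 40, 40, 43, 39, 40, 42, 42, 43, 45, 45, 45, 44, 39, 44, 44, 43, 45, 43, 44, 43, 45, 42, 45, 47, 47, 41, 44, 43, 37, 37, 33, 49, 101, 148, 160, 160, 157, 159, 161, 163, 163, 161, 161, 161, 158]
[101, 101, 101, 98, 100, 101, 99, 93, 84, 56, 36, 24, 27, 31, 32, 29, 30, 31, 30, 27, 26, 29, 25, 38, 53, 72, 81, 83, 78, 77, 75, 76, 76, 72, 76, 75, 66, 45, 23, 21, 22, 23, 22, 32, 56, 83, 93, 96, 96, 96, 95, 98, 95, 94, 94, 94, 83, 61, 38, 32, 32, 35, 33, 37, 38, 44, 42, 43, 41, 43, 43, 60, 99, 145, 161, 162, 165, 165, 164, 164]
```

View pics/w2c.png

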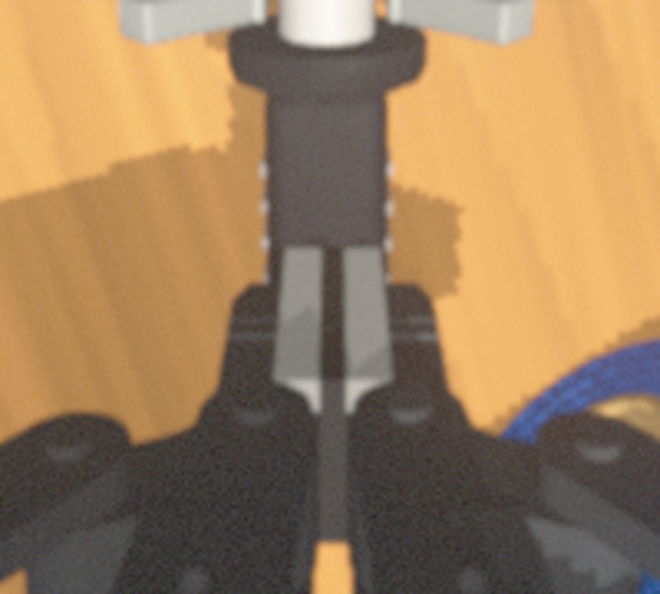

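Call:
apply_moves:
  deltas:
    - {"x":0,"y":0,"z":2,"rx":0,"ry":0,"rz":0}
    - {"x":0,"y":0,"z":4,"rx":0,"ry":0,"rz":0}
    - {"x":0,"y":0,"z":6,"rx":0,"ry":0,"rz":0}
    - {"x":0,"y":0,"z":6,"rx":0,"ry":0,"rz":0}

```text
time_s: 4.47
tcp_pos: [0.543, 0.2348, 0.0816]
tool_rot: [[0.263, 0.965, 0.001], [0.965, -0.263, 0.0], [0.001, 0.001, -1.0]]
contact_force: [0.3, -0.3, -0.0]
grip_width: -0.0003
```

Run:
```python
from h import *
o=env.get_obs();print(o['time_s'],o['tcp_pos'],o['grip_width'],o['contact_force'],o['wrist_torque'])
im=get_image('wrist');cv2.imwrite('pics/w3.png',im)
a=cv2.cvtColor(cv2.imread('pics/w2.png'),6).astype(float);b=cv2.cvtColor(im,6).astype(float)
for nm,(x0,y0,x1,y1) in dict(collar=(215,165,300,235),pads=(235,236,280,300),bench=(20,160,140,240),tube=(225,5,285,160),roller=(150,20,180,135)).items():
    print(nm,cv2.phaseCorrelate(a[y0:y1,x0:x1].copy(),b[y0:y1,x0:x1].copy(),cv2.createHanningWindow((x1-x0,y1-y0),cv2.CV_64F)))
for g in(a,b):
    print("tube widths",[(np.gradient(g[r,232:285]).argmax(),np.gradient(g[r,232:285]).argmin()) for r in(20,90,150)],"grip",[np.where(g[r,225:285]<60)[0][[0,-1]] for r in(205,220)])
```

```text
4.4667 [0.54303763 0.23478077 0.08164715] -0.0002977378353912107 [ 0.3331357  -0.31230382 -0.02914576] [0.02203806 0.02800821 0.00965611]
collar ((-0.8405951745183202, -3.4298266776899595), 0.9343853288184281)
pads ((0.5479303034643479, -0.33159358412520135), 1.0454993543903157)
bench ((-0.0258520315896007, 1.488081196690736), 0.3967269481530046)
tube ((-0.5575045431064716, -0.6593567239771403), 0.9656906643661884)
roller ((1.0862504913401363, 1.0577259276673914), 0.7790919559715794)
tube widths [(np.int64(7), np.int64(35)), (np.int64(8), np.int64(35)), (np.int64(8), np.int64(36))] grip [array([10, 46]), array([11, 46])]
tube widths [(np.int64(7), np.int64(35)), (np.int64(8), np.int64(34)), (np.int64(8), np.int64(34))] grip [array([11, 45]), array([11, 45])]
```

The spindle did not follow, so nothing is held. I'll triangulate the collar and grip from the three wrist views to find its true height.

Run:
```python
from h import *
o1,o2=np.load("w1.npz"),np.load("w2.npz")
C1,C2=cam("wrist",o1),cam("wrist",o2)
g1=cv2.cvtColor(cv2.imread("pics/w1.png"),6).astype(int);g2=cv2.cvtColor(cv2.imread("pics/w2.png"),6).astype(int)
print("w1 col247",list(enumerate(g1[92:114,247],92)))
print("w2 col256",list(enumerate(g2[168:200:2,256],168)))
m=lambda g,rs,c0,c1,t:{r:(np.where(g[r,c0:c1]<t)[0][[0,-1]]+c0).tolist() for r in rs if (g[r,c0:c1]<t).any()}
print(m(g1,range(98,112),225,270,70));print(m(g2,range(168,204,2),215,300,70))
s=cv2.cvtColor(cv2.imread("pics/scene0.png"),6)
p=np.array([.5502,.2668,.108])
for d in(-.045,-.03,-.015,0):
  q=p+[0,0,d];print(d,"w1",proj(C1,q).round(1),"w2",proj(C2,q).round(1))
print("fingertip proj",proj(C2,o2["tcp_pos"]+o2["tool_rot"]@[.011,0,0]),proj(C2,o2["tcp_pos"]+o2["tool_rot"]@[.011,0,-.035]))
```

```text
w1 col247 [(92, np.int64(244)), (93, np.int64(243)), (94, np.int64(244)), (95, np.int64(244)), (96, np.int64(244)), (97, np.int64(244)), (98, np.int64(244)), (99, np.int64(241)), (100, np.int64(230)), (101, np.int64(171)), (102, np.int64(98)), (103, np.int64(56)), (104, np.int64(49)), (105, np.int64(49)), (106, np.int64(47)), (107, np.int64(40)), (108, np.int64(43)), (109, np.int64(47)), (110, np.int64(56)), (111, np.int64(59)), (112, np.int64(56)), (113, np.int64(60))]
w2 col256 [(168, np.int64(241)), (169, np.int64(242)), (170, np.int64(242)), (171, np.int64(241)), (172, np.int64(239)), (173, np.int64(167)), (174, np.int64(36)), (175, np.int64(36)), (176, np.int64(44)), (177, np.int64(43)), (178, np.int64(46)), (179, np.int64(44)), (180, np.int64(43)), (181, np.int64(38)), (182, np.int64(41)), (183, np.int64(45))]
{101: [233, 257], 102: [233, 260], 103: [233, 260], 104: [233, 260], 105: [232, 260], 106: [233, 260], 107: [234, 258], 108: [238, 255], 109: [237, 255], 110: [237, 254], 111: [237, 254]}
{170: [236, 271], 172: [231, 276], 174: [225, 281], 176: [224, 283], 178: [224, 283], 180: [224, 283], 182: [225, 283], 184: [225, 282], 186: [226, 282], 188: [226, 280], 190: [228, 276], 192: [233, 272], 194: [235, 271], 196: [235, 271], 198: [235, 271], 200: [235, 271], 202: [235, 271]}
-0.045 w1 [246.8 105. ] w2 [253.7 170.9]
-0.03 w1 [246.4 105.7] w2 [253.5 177.6]
-0.015 w1 [246.  106.4] w2 [253.4 185.4]
0 w1 [245.6 107.3] w2 [253.3 194.8]
fingertip proj [255.88263121 213.51943186] [256.0589509  240.65445885]
```

Run:
```python
from h import *
o=env.get_obs();s=get_image("scene");cv2.imwrite("pics/s3.png",s);S=cam("scene")
R,p=o["tool_rot"],o["tcp_pos"]
print("tcp",proj(S,p),"30up",proj(S,p+[0,0,.03]),"grip c",proj(S,[.542,.237,.093]),"end",proj(S,[.534,.207,.093]))
u,v=proj(S,p).astype(int);c=s[v-45:v+45,u-60:u+60]
cv2.imwrite("pics/s3c.png",cv2.resize(c,(800,600),interpolation=cv2.INTER_CUBIC));print(u-60,v-45)
```

```text
tcp [329.21055179 170.66426545] 30up [330.37649555 164.1093155 ] grip c [330.14980968 167.80971376] end [320.90388502 168.33844808]
269 125
```

View pics/s3c.png

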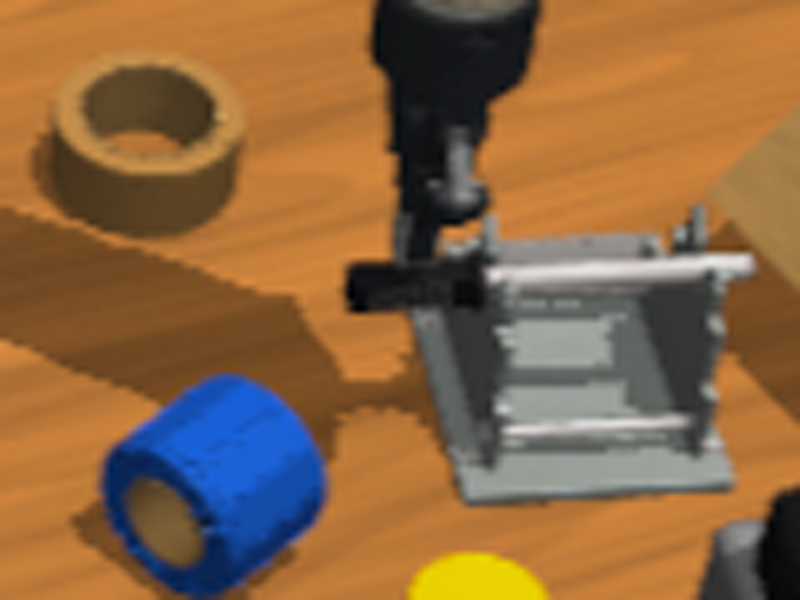

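The fingertips really sit about 34 mm short of the stated TCP. In the open-finger view w1 they project at row 253 with half-gap 97 px, which gives a depth of 0.144 m instead of 0.176 m. So the fingers shut just above the grip. I'll open, go about 41 mm lower and grasp again.

Call:
apply_moves:
  deltas:
    - {"x":0,"y":2,"z":0,"rx":0,"ry":0,"rz":0}
    - {"x":0,"y":2,"z":0,"rx":0,"ry":0,"rz":0}
    - {"x":0,"y":2,"z":0,"rx":0,"ry":0,"rz":0}
    - {"x":0,"y":2,"z":0,"rx":0,"ry":0,"rz":0}
    - {"x":0,"y":2,"z":0,"rx":0,"ry":0,"rz":0}
    - {"x":0,"y":2,"z":-10,"rx":0,"ry":0,"rz":0}
    - {"x":0,"y":2,"z":-20,"rx":0,"ry":0,"rz":0}
    - {"x":0,"y":2,"z":-30,"rx":0,"ry":0,"rz":0}
    - {"x":0,"y":2,"z":-37,"rx":0,"ry":0,"rz":0}
    - {"x":0,"y":2,"z":-41,"rx":0,"ry":0,"rz":0}
    - {"x":0,"y":2,"z":-41,"rx":0,"ry":0,"rz":0}
  fingers: 1

```text
time_s: 5.48
tcp_pos: [0.542, 0.2362, 0.0386]
tool_rot: [[0.263, 0.965, -0.002], [0.965, -0.263, -0.001], [-0.001, -0.002, -1.0]]
contact_force: [-0.1, -0.0, -0.3]
grip_width: 0.0854
```

Call:
apply_moves:
  deltas:
    - {"x":0,"y":0,"z":0,"rx":0,"ry":0,"rz":0}
    - {"x":0,"y":0,"z":0,"rx":0,"ry":0,"rz":0}
    - {"x":0,"y":0,"z":0,"rx":0,"ry":0,"rz":0}
    - {"x":0,"y":0,"z":0,"rx":0,"ry":0,"rz":0}
    - {"x":0,"y":0,"z":0,"rx":0,"ry":0,"rz":0}
    - {"x":0,"y":0,"z":0,"rx":0,"ry":0,"rz":0}
    - {"x":0,"y":0,"z":0,"rx":0,"ry":0,"rz":0}
    - {"x":0,"y":0,"z":0,"rx":0,"ry":0,"rz":0}
    - {"x":0,"y":0,"z":0,"rx":0,"ry":0,"rz":0}
    - {"x":0,"y":0,"z":0,"rx":0,"ry":0,"rz":0}
  fingers: 0
  newtons: 110

```text
time_s: 6.32
tcp_pos: [0.5429, 0.2367, 0.0404]
tool_rot: [[0.263, 0.965, 0.0], [0.965, -0.263, 0.0], [0.0, 0.0, -1.0]]
contact_force: [-0.4, -0.5, 4.9]
grip_width: 0.0169
```

Opening is now 16.9 mm, so the grip is held. I'll lift straight up, then carry to a spot beside the wide roll for a close look.

Call:
apply_moves:
  deltas:
    - {"x":0,"y":0,"z":4,"rx":0,"ry":0,"rz":0}
    - {"x":0,"y":0,"z":8,"rx":0,"ry":0,"rz":0}
    - {"x":0,"y":0,"z":25,"rx":0,"ry":0,"rz":0}
    - {"x":0,"y":0,"z":50,"rx":0,"ry":0,"rz":0}
    - {"x":0,"y":0,"z":80,"rx":0,"ry":0,"rz":0}
    - {"x":0,"y":0,"z":115,"rx":0,"ry":0,"rz":0}
    - {"x":0,"y":0,"z":150,"rx":0,"ry":0,"rz":0}
    - {"x":0,"y":0,"z":180,"rx":0,"ry":0,"rz":0}
    - {"x":0,"y":0,"z":210,"rx":0,"ry":0,"rz":0}
    - {"x":0,"y":0,"z":230,"rx":0,"ry":0,"rz":0}
    - {"x":0,"y":0,"z":240,"rx":0,"ry":0,"rz":0}
    - {"x":0,"y":0,"z":240,"rx":0,"ry":0,"rz":0}

```text
time_s: 7.32
tcp_pos: [0.5434, 0.2371, 0.2822]
tool_rot: [[0.263, 0.965, 0.003], [0.965, -0.263, 0.001], [0.002, 0.003, -1.0]]
contact_force: [0.1, 0.2, -1.7]
grip_width: 0.0167
```

Call:
apply_moves:
  deltas:
    - {"x":-2,"y":-20,"z":0,"rx":0,"ry":0,"rz":0}
    - {"x":-5,"y":-55,"z":0,"rx":0,"ry":0,"rz":0}
    - {"x":-8,"y":-95,"z":0,"rx":0,"ry":0,"rz":0}
    - {"x":-10,"y":-135,"z":0,"rx":0,"ry":0,"rz":0}
    - {"x":-12,"y":-175,"z":0,"rx":0,"ry":0,"rz":0}
    - {"x":-14,"y":-215,"z":0,"rx":0,"ry":0,"rz":0}
    - {"x":-16,"y":-255,"z":0,"rx":0,"ry":0,"rz":0}
    - {"x":-18,"y":-290,"z":0,"rx":0,"ry":0,"rz":0}
    - {"x":-20,"y":-320,"z":0,"rx":0,"ry":0,"rz":0}
    - {"x":-20,"y":-345,"z":0,"rx":0,"ry":0,"rz":0}
    - {"x":-20,"y":-360,"z":0,"rx":0,"ry":0,"rz":0}
    - {"x":-20,"y":-360,"z":0,"rx":0,"ry":0,"rz":0}

```text
time_s: 8.32
tcp_pos: [0.5212, -0.128, 0.2779]
tool_rot: [[0.268, 0.963, -0.004], [0.963, -0.268, -0.001], [-0.002, -0.003, -1.0]]
contact_force: [-0.4, 0.3, -1.4]
grip_width: 0.0166
```

Call:
apply_moves:
  deltas:
    - {"x":0,"y":0,"z":0,"rx":0,"ry":0,"rz":0}
    - {"x":0,"y":0,"z":0,"rx":0,"ry":0,"rz":0}

```text
time_s: 8.48
tcp_pos: [0.5223, -0.1222, 0.279]
tool_rot: [[0.262, 0.965, -0.002], [0.965, -0.262, 0.001], [0.001, -0.002, -1.0]]
contact_force: [-0.1, -0.4, -0.7]
grip_width: 0.0167
```

```bash
python3 -c "
from h import *
o=env.get_obs();print(o['time_s'],o['tcp_pos'],o['tool_rot'].round(4).tolist(),o['grip_width'],o['contact_force'],o['joints'].round(2));im=get_image('wrist');np.savez('w4.npz',tcp_pos=o['tcp_pos'],tool_rot=o['tool_rot']);cv2.imwrite('pics/w4.png',im);cv2.imwrite('pics/t4.png',get_image('top'));cv2.imwrite('pics/s4.png',get_image('scene'))"
```

```text
8.4833 [ 0.52231164 -0.12223488  0.27895275] [[0.2618, 0.9651, -0.0018], [0.9651, -0.2618, 0.0011], [0.0006, -0.0021, -1.0]] 0.016681645500423073 [-0.14851578 -0.41033123 -0.65075715] [ 0.37  0.31 -0.31  1.67  0.1   1.18 -0.23]
```

View pics/w4.png

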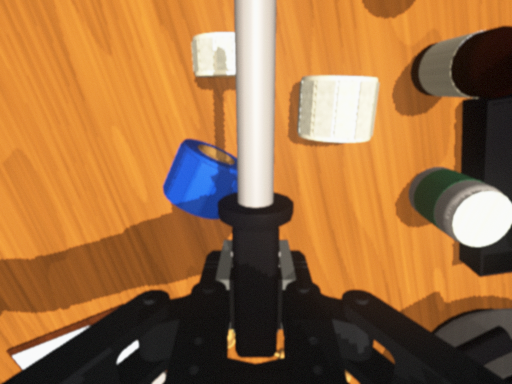

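Wrist view: the spindle is held straight, tube at column 256 and collar at row about 207. Roll_wide at (340,108) is in plain view, with its axis nearly parallel to the spindle. I'll measure both from their silhouette edges.

```bash
cat > cyl.py <<'E'
from h import *
def edges(mask,rows):
    L=[];R=[]
    for r in rows:
        x=np.where(mask[r])[0]
        if len(x):L.append((x[0]-.5,r));R.append((x[-1]+.5,r))
    return np.array(L),np.array(R)
def plane(C,pts):
    D=np.array([ray(C,p)[1] for p in pts]);u,s,v=np.linalg.svd(D);return v[2]*np.sign(v[2][0])
def axis(C,mask,rows):
    L,R=edges(mask,rows)
    def robust(P):
        f=np.polyfit(P[:,1],P[:,0],1);k=abs(np.polyval(f,P[:,1])-P[:,0])<1.5;return P[k]
    n1,n2=plane(C,robust(L)),plane(C,robust(R))
    d=np.cross(n1,n2);d/=np.linalg.norm(d);d*=np.sign(d[1])
    half=np.arccos(np.clip(n1@n2,-1,1))/2
    b=n1+n2;b/=np.linalg.norm(b)   # normal of mid plane, contains the axis
    return d,b,half
E
python3 - <<'E'
from cyl import *
o=np.load("w4.npz");C=cam("wrist",o);im=cv2.imread("pics/w4.png");h=cv2.cvtColor(im,cv2.COLOR_BGR2HSV)
W=((h[...,1]<90)&(h[...,2]>110)).astype(np.uint8);O=C[1][:3,3]
m=np.zeros_like(W);m[60:155,285:390]=W[60:155,285:390];n,l,st,c=cv2.connectedComponentsWithStats(m);i=1+st[1:,4].argmax();m=(l==i);print(st[i],c[i])
rows=range(st[i][1]+8,st[i][1]+st[i][3]-10)
d,b,half=axis(C,m,rows);print("roll dir",d,"yaw",np.degrees(np.arctan2(d[0],d[1])),"dist",.045/np.sin(half),O)
# end edges along the crest z=.089
cols=range(st[i][0]+25,st[i][0]+st[i][2]-25);e=[]
for f in(lambda y:y.min()-.5,lambda y:y.max()+.5):
    e.append(np.mean([onplane(C,(u,f(np.where(m[:,u])[0])),.089)for u in cols],0))
print("ends",e,"width",np.linalg.norm(e[0]-e[1]))
mid=(e[0]+e[1])/2
# shift mid to mid-plane at z=.044, along horizontal perpendicular to axis
t=np.array([d[1],-d[0],0]);t/=np.linalg.norm(t);q=mid.copy();q[2]=.044;q=q-t*((q-O)@b)/(t@b);print("roll centre",q)
# spindle
m=np.zeros_like(W);m[0:185,225:290]=W[0:185,225:290];n,l,st,c=cv2.connectedComponentsWithStats(m);i=1+st[1:,4].argmax();m=(l==i);print(st[i])
for lo,hi in((5,180),(100,180)):
    d,b,half=axis(C,m,range(lo,hi));R=o["tool_rot"];D=.007/np.sin(half)
    print("spindle dir",d,"in tool",R.T@d,"D",D)
    # point nearest cam: perpendicular to d within mid plane, downward
    w=np.cross(d,b);w*=-np.sign(w[2]);P=O+w*D;print("axis pt tool frame",R.T@(P-o["tcp_pos"]))
E
```

```text
[ 297   75   82   68 5031] [337.24031008 107.87298748]
roll dir [0.26925967 0.96189861 0.0474373 ] yaw 15.638272586226904 dist 0.4198866531861049 [ 0.54307802 -0.04547974  0.45468904]
ends [array([ 0.62884763, -0.05544614,  0.089     ]), array([ 0.61547339, -0.12514323,  0.089     ])] width 0.0709686834089037
roll centre [ 0.63065521 -0.09267256  0.044     ]
[ 225    0   51  185 7576]
spindle dir [ 0.26277871  0.96313768 -0.05756003] in tool [0.99830846 0.0015492  0.05811907] D 0.12627057907185715
axis pt tool frame [ 0.07227493 -0.0004237  -0.04963388]
spindle dir [ 0.26152591  0.94194982 -0.21055814] in tool [0.97744561 0.00620153 0.21109624] D 0.12643506175477384
axis pt tool frame [ 0.05292377 -0.00051215 -0.05210516]
```

Run:
```python
from cyl import *
o=np.load("w4.npz");R,p=o["tool_rot"],o["tcp_pos"];tip=p+R@[.176,0,-.051];base=p+R@[.05,0,-.051]
Cw=cam("wrist",o);im=cv2.imread("pics/w4.png");h=cv2.cvtColor(im,cv2.COLOR_BGR2HSV);sat=h[...,1].astype(float)
print("wrist tube edges",{r:(226+int(np.where(sat[r,226:286]<60)[0][0]),226+int(np.where(sat[r,226:286]<60)[0][-1])) for r in(3,20,50,100,140,170,185)})
col={r:np.where(h[r,205:305,2]<75)[0][[0,-1]]+205 for r in(200,205,210,215,220)};print(col)
out=[]
for n,f in(("top","t4"),("scene","s4")):
    C=cam(n);im=cv2.imread(f"pics/{f}.png");hh=cv2.cvtColor(im,cv2.COLOR_BGR2HSV)
    a,b=proj(C,base),proj(C,tip);print(n,a,b)
    m=((hh[...,1]<90)&(hh[...,2]>110)).astype(np.uint8);z=np.zeros_like(m)
    c=np.zeros_like(m);d=(b-a)/np.linalg.norm(b-a)
    cv2.line(c,tuple(int(v) for v in a),tuple(int(v) for v in b+d*8),1,11)
    k=m&c;nn,l,st,ce=cv2.connectedComponentsWithStats(k)
    for j in range(1,nn):
        if st[j,4]>30:
            P=np.argwhere(l==j)[:,::-1].astype(float);s=(P-b)@d;nrm=(P-b)@[-d[1],d[0]];
            print(st[j],"tip ext",s.max(),"lateral near tip",nrm[s>s.max()-8].mean(),"near base",nrm[s<s.min()+8].mean())
            out.append((ray(C,b+d*(s.max()+.5)+np.array([-d[1],d[0]])*nrm[s>s.max()-8].mean())))
if len(out)==2:
    q=tri(*out);print("tip",q,"tool",R.T@(q[0]-p))
```

```text
wrist tube edges {3: (235, 274), 20: (236, 274), 50: (226, 274), 100: (237, 273), 140: (238, 272), 170: (238, 272), 185: (238, 272)}
{200: array([220, 289]), 205: array([218, 292]), 210: array([218, 291]), 215: array([219, 290]), 220: array([221, 288])}
top [283.61576955 177.4732786 ] [238.29713603 166.48546757]
[239 164  50  16 311] tip ext -0.33305273897739684 lateral near tip 1.1841518572790406 near base 2.114606379659382
scene [240.20001925 131.19327811] [284.86883725 129.06410344]
[235 126  50   6 197] tip ext -0.7695763702836447 lateral near tip -1.7255841805406842 near base -1.7391295851660804
tip (array([0.57013109, 0.046048  , 0.33798085]), np.float64(0.0014164917702503093)) tool [ 0.17496594  0.00196832 -0.05893376]
```

Roll_wide centre is (0.631, -0.093), yaw 15.6°. The spindle axis runs about 52 mm behind the TCP, level, with its origin 98 mm ahead. I'll go to the pre-thread pose (tip 20 mm short of the face), then down to axis height about 46 mm.

Call:
apply_moves:
  deltas:
    - {"x":10,"y":-30,"z":0,"rx":0,"ry":0,"rz":-0.5}
    - {"x":20,"y":-70,"z":0,"rx":0,"ry":0,"rz":-0.5}
    - {"x":30,"y":-110,"z":0,"rx":0,"ry":0,"rz":-0.5}
    - {"x":40,"y":-145,"z":0,"rx":0,"ry":0,"rz":-0.5}
    - {"x":46,"y":-175,"z":0,"rx":0,"ry":0,"rz":-0.5}
    - {"x":46.5,"y":-192,"z":-20,"rx":0,"ry":0,"rz":-0.5}
    - {"x":46.5,"y":-192,"z":-50,"rx":0,"ry":0,"rz":-0.5}
    - {"x":46.5,"y":-192,"z":-85,"rx":0,"ry":0,"rz":-0.5}
    - {"x":46.5,"y":-192,"z":-120,"rx":0,"ry":0,"rz":-0.5}
    - {"x":46.5,"y":-192,"z":-150,"rx":0,"ry":0,"rz":-0.5}
    - {"x":46.5,"y":-192,"z":-170,"rx":0,"ry":0,"rz":-0.5}
    - {"x":46.5,"y":-192,"z":-170,"rx":0,"ry":0,"rz":-0.5}

```text
time_s: 9.63
tcp_pos: [0.5669, -0.3132, 0.1053]
tool_rot: [[0.27, 0.963, -0.007], [0.963, -0.27, 0.004], [0.002, -0.008, -1.0]]
contact_force: [-1.1, -0.4, -1.5]
grip_width: 0.0165
```

Call:
apply_moves:
  deltas:
    - {"x":0,"y":0,"z":-15,"rx":0,"ry":0,"rz":0}
    - {"x":0,"y":0,"z":-35,"rx":0,"ry":0,"rz":0}
    - {"x":0,"y":0,"z":-55,"rx":0,"ry":0,"rz":0}
    - {"x":0,"y":0,"z":-75,"rx":0,"ry":0,"rz":0}
    - {"x":0,"y":0,"z":-90,"rx":0,"ry":0,"rz":0}
    - {"x":0,"y":0,"z":-100,"rx":0,"ry":0,"rz":0}
    - {"x":0,"y":0,"z":-108,"rx":0,"ry":0,"rz":0}
    - {"x":0,"y":0,"z":-114,"rx":0,"ry":0,"rz":0}
    - {"x":0,"y":0,"z":-116,"rx":0,"ry":0,"rz":0}
    - {"x":0,"y":0,"z":-116,"rx":0,"ry":0,"rz":0}
    - {"x":0,"y":0,"z":-116,"rx":0,"ry":0,"rz":0}

```text
time_s: 10.55
tcp_pos: [0.5697, -0.3156, -0.0052]
tool_rot: [[0.271, 0.962, 0.001], [0.962, -0.271, -0.0], [-0.0, 0.001, -1.0]]
contact_force: [0.2, 0.4, -0.9]
grip_width: 0.0165
```

Run:
```python
from h import *
o=env.get_obs();R,p=o["tool_rot"],o["tcp_pos"];print(o['time_s'],p,R[:,0],o['contact_force'],o['grip_width'])
roll=np.array([.631,-.093,.044]);r=R.T@(roll-p);print("roll centre in tool (want x .23,y 0, z -.052)",r)
w=get_image('wrist');np.savez('w5.npz',tcp_pos=p,tool_rot=R);cv2.imwrite('pics/w5.png',w);s=get_image('scene');cv2.imwrite('pics/s5.png',s)
S=cam('scene');u,v=proj(S,[.60,-.2,.05]).astype(int);print(u,v)
c=cv2.resize(s[v-52:v+53,u-70:u+70],(600,450),interpolation=cv2.INTER_CUBIC);t=cv2.resize(w,(200,150))
pad=np.zeros((450,200,3),np.uint8);pad[:150]=t;cv2.imwrite('pics/c5.png',np.hstack([c,pad]))
```

```text
10.55 [ 0.56969495 -0.31560803 -0.00518748] [ 2.71362991e-01  9.62477059e-01 -1.96404413e-04] [ 0.21291096  0.3612094  -0.89180515] 0.01652392165675655
roll centre in tool (want x .23,y 0, z -.052) [ 0.23088138 -0.00135638 -0.04923413]
208 223
```

View pics/c5.png

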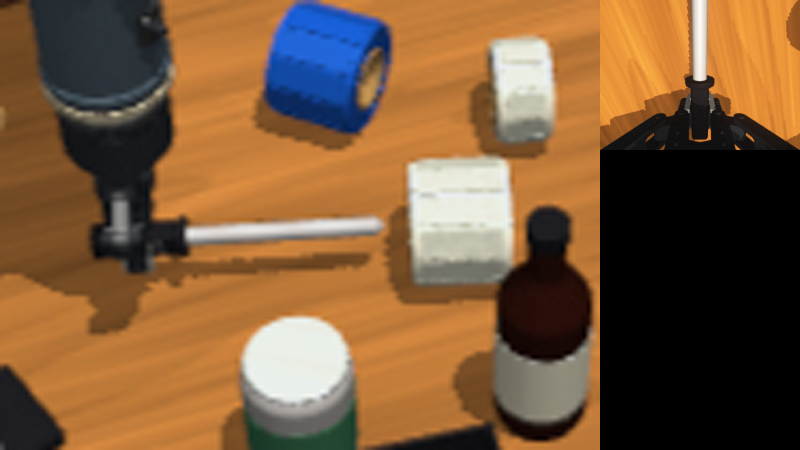

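The tip, at crop (382,226), points at the middle of roll_wide's near face at (412,222). I'll thread in two stages and watch the force.

Call:
apply_moves:
  deltas:
    - {"x":1.6,"y":5.8,"z":0,"rx":0,"ry":0,"rz":0}
    - {"x":4,"y":14.4,"z":0,"rx":0,"ry":0,"rz":0}
    - {"x":6.5,"y":23,"z":0,"rx":0,"ry":0,"rz":0}
    - {"x":8.9,"y":31.7,"z":0,"rx":0,"ry":0,"rz":0}
    - {"x":11.4,"y":40.4,"z":0,"rx":0,"ry":0,"rz":0}
    - {"x":13.5,"y":48,"z":0,"rx":0,"ry":0,"rz":0}
    - {"x":13.5,"y":48,"z":0,"rx":0,"ry":0,"rz":0}

```text
time_s: 11.23
tcp_pos: [0.5839, -0.2642, -0.0059]
tool_rot: [[0.268, 0.963, 0.001], [0.963, -0.268, 0.001], [0.002, 0.0, -1.0]]
contact_force: [0.1, 0.7, -1.7]
grip_width: 0.0164
```

Call:
apply_moves:
  deltas:
    - {"x":1.5,"y":5.5,"z":0,"rx":0,"ry":0,"rz":0}
    - {"x":4,"y":14.5,"z":0,"rx":0,"ry":0,"rz":0}
    - {"x":6.5,"y":24,"z":0,"rx":0,"ry":0,"rz":0}
    - {"x":9.2,"y":34,"z":0,"rx":0,"ry":0,"rz":0}
    - {"x":12,"y":44,"z":0,"rx":0,"ry":0,"rz":0}
    - {"x":15,"y":55,"z":0,"rx":0,"ry":0,"rz":0}
    - {"x":17.5,"y":64,"z":0,"rx":0,"ry":0,"rz":0}
    - {"x":19.5,"y":72,"z":0,"rx":0,"ry":0,"rz":0}
    - {"x":20.7,"y":76.5,"z":0,"rx":0,"ry":0,"rz":0}
    - {"x":20.7,"y":76.5,"z":0,"rx":0,"ry":0,"rz":0}
    - {"x":20.7,"y":76.5,"z":0,"rx":0,"ry":0,"rz":0}

```text
time_s: 12.15
tcp_pos: [0.6034, -0.191, -0.0059]
tool_rot: [[0.271, 0.963, -0.0], [0.963, -0.271, -0.0], [-0.0, -0.0, -1.0]]
contact_force: [0.2, -0.8, -0.8]
grip_width: 0.0167
```

Run:
```python
from h import *
o=env.get_obs();R,p=o["tool_rot"],o["tcp_pos"];print(o['time_s'],p,o['contact_force'],o['grip_width'])
w=get_image('wrist');np.savez('w6.npz',tcp_pos=p,tool_rot=R);cv2.imwrite('pics/w6.png',w)
C=cam('wrist',o);print([proj(C,p+R@[x,0,-.097]) for x in(.0625,.098,.134)])
h=cv2.cvtColor(w,cv2.COLOR_BGR2HSV);m=(h[...,1]<60)&(h[...,2]>130)
for c in(180,215,300,330):print(c,np.where(m[:230,c])[0][[0,-1]] if m[:230,c].any() else None)
s=get_image('scene');cv2.imwrite('pics/s6.png',s)
for c in range(120,390,45):pass
g=m[:230].astype(np.uint8);n,l,st,ce=cv2.connectedComponentsWithStats(g);print([x.tolist() for x in st[1:] if x[4]>300])
```

```text
12.15 [ 0.6034358  -0.19096361 -0.00592277] [ 0.16684991 -0.82820749 -0.80226039] 0.016655572022936004
[array([256.89573089, 161.24983352]), array([257.05815184,  -4.41713911]), array([ 257.28448509, -235.27373473])]
180 [  0 136]
215 [  0 138]
300 [  0 139]
330 [  0 137]
[[108, 0, 289, 208, 39309]]
```

No contact force; the near face sits about 5 mm further in than planned. I'll advance 5 mm, then lift gently.

Call:
apply_moves:
  deltas:
    - {"x":0.7,"y":2.5,"z":0,"rx":0,"ry":0,"rz":0}
    - {"x":1.4,"y":5,"z":2,"rx":0,"ry":0,"rz":0}
    - {"x":1.4,"y":5,"z":5,"rx":0,"ry":0,"rz":0}
    - {"x":1.4,"y":5,"z":8,"rx":0,"ry":0,"rz":0}
    - {"x":1.4,"y":5,"z":11,"rx":0,"ry":0,"rz":0}
    - {"x":1.4,"y":5,"z":14,"rx":0,"ry":0,"rz":0}
    - {"x":1.4,"y":5,"z":17,"rx":0,"ry":0,"rz":0}
    - {"x":1.4,"y":5,"z":20,"rx":0,"ry":0,"rz":0}
    - {"x":1.4,"y":5,"z":23,"rx":0,"ry":0,"rz":0}
    - {"x":1.4,"y":5,"z":26,"rx":0,"ry":0,"rz":0}
    - {"x":1.4,"y":5,"z":28,"rx":0,"ry":0,"rz":0}
    - {"x":1.4,"y":5,"z":28,"rx":0,"ry":0,"rz":0}

```text
time_s: 13.25
tcp_pos: [0.6051, -0.186, 0.0226]
tool_rot: [[0.271, 0.962, 0.001], [0.962, -0.271, -0.0], [0.0, 0.001, -1.0]]
contact_force: [0.3, -0.2, -3.7]
grip_width: 0.0167
```

Run:
```python
from h import *
o=env.get_obs();R,p=o["tool_rot"],o["tcp_pos"];print(o['time_s'],p,o['contact_force'],o['wrist_torque'],o['grip_width'])
w=get_image('wrist');cv2.imwrite('pics/w7.png',w)
h=cv2.cvtColor(w,cv2.COLOR_BGR2HSV);m=(h[...,1]<60)&(h[...,2]>130)
for c in(180,215,300,330):print(c,np.where(m[:230,c])[0][[0,-1]] if m[:230,c].any() else None)
print([int((m[r,225:290]).sum()) for r in(150,170,180)])
```

```text
13.25 [ 0.6051214  -0.18595677  0.02261041] [ 0.29906041 -0.20971052 -3.74656271] [-0.2728229   0.04770831  0.01751563] 0.016705329816268412
180 [  0 145]
215 [  0 148]
300 [  0 149]
330 [  0 146]
[44, 34, 33]
```

Force is -3.7 N, so roll and spindle hang on the grip. Lifting on, then carrying.

Call:
apply_moves:
  deltas:
    - {"x":0,"y":0,"z":5,"rx":0,"ry":0,"rz":0}
    - {"x":0,"y":0,"z":14,"rx":0,"ry":0,"rz":0}
    - {"x":0,"y":0,"z":27,"rx":0,"ry":0,"rz":0}
    - {"x":0,"y":0,"z":43,"rx":0,"ry":0,"rz":0}
    - {"x":0,"y":0,"z":60,"rx":0,"ry":0,"rz":0}
    - {"x":0,"y":0,"z":78,"rx":0,"ry":0,"rz":0}
    - {"x":0,"y":0,"z":96,"rx":0,"ry":0,"rz":0}
    - {"x":0,"y":0,"z":114,"rx":0,"ry":0,"rz":0}
    - {"x":0,"y":0,"z":130,"rx":0,"ry":0,"rz":0}
    - {"x":0,"y":0,"z":142,"rx":0,"ry":0,"rz":0}
    - {"x":0,"y":0,"z":150,"rx":0,"ry":0,"rz":0}
    - {"x":0,"y":0,"z":152,"rx":0,"ry":0,"rz":0}

```text
time_s: 14.3
tcp_pos: [0.6055, -0.186, 0.1761]
tool_rot: [[0.271, 0.962, 0.003], [0.963, -0.271, -0.001], [0.0, 0.003, -1.0]]
contact_force: [0.2, -0.1, -3.6]
grip_width: 0.0168
```

Call:
apply_moves:
  deltas:
    - {"x":0,"y":0,"z":0,"rx":0,"ry":0,"rz":0.5}
    - {"x":0,"y":0,"z":0,"rx":0,"ry":0,"rz":0.5}
    - {"x":0,"y":0,"z":0,"rx":0,"ry":0,"rz":0.5}
    - {"x":-0.3,"y":2,"z":0,"rx":0,"ry":0,"rz":0.5}
    - {"x":-1,"y":7,"z":0,"rx":0,"ry":0,"rz":0.5}
    - {"x":-2,"y":15,"z":0,"rx":0,"ry":0,"rz":0.5}
    - {"x":-4,"y":26,"z":0,"rx":0,"ry":0,"rz":0.5}
    - {"x":-6,"y":39,"z":0,"rx":0,"ry":0,"rz":0.5}
    - {"x":-8,"y":54,"z":0,"rx":0,"ry":0,"rz":0.5}
    - {"x":-10,"y":70,"z":0,"rx":0,"ry":0,"rz":0.5}
    - {"x":-12.5,"y":86,"z":0,"rx":0,"ry":0,"rz":0.5}
    - {"x":-15,"y":102,"z":0,"rx":0,"ry":0,"rz":0.5}

```text
time_s: 15.3
tcp_pos: [0.5894, -0.0813, 0.1742]
tool_rot: [[0.262, 0.965, 0.0], [0.965, -0.262, 0.001], [0.001, -0.0, -1.0]]
contact_force: [-0.6, 0.1, -2.6]
grip_width: 0.0166
```

Call:
apply_moves:
  deltas:
    - {"x":-2.5,"y":17,"z":0,"rx":0,"ry":0,"rz":0}
    - {"x":-5,"y":35,"z":0,"rx":0,"ry":0,"rz":0}
    - {"x":-8,"y":53,"z":0,"rx":0,"ry":0,"rz":0}
    - {"x":-10.5,"y":72,"z":0,"rx":0,"ry":0,"rz":0}
    - {"x":-13,"y":91,"z":0,"rx":0,"ry":0,"rz":0}
    - {"x":-16,"y":110,"z":0,"rx":0,"ry":0,"rz":0}
    - {"x":-19,"y":129,"z":0,"rx":0,"ry":0,"rz":0}
    - {"x":-21.5,"y":148,"z":0,"rx":0,"ry":0,"rz":0}
    - {"x":-24,"y":166,"z":0,"rx":0,"ry":0,"rz":0}
    - {"x":-26.5,"y":184,"z":0,"rx":0,"ry":0,"rz":0}
    - {"x":-29,"y":202,"z":0,"rx":0,"ry":0,"rz":0}
    - {"x":-31.5,"y":219,"z":0,"rx":0,"ry":0,"rz":0}

```text
time_s: 16.3
tcp_pos: [0.5571, 0.1378, 0.1743]
tool_rot: [[0.261, 0.965, -0.0], [0.965, -0.261, 0.001], [0.001, -0.0, -1.0]]
contact_force: [0.1, -0.4, -3.4]
grip_width: 0.0168
```

Call:
apply_moves:
  deltas:
    - {"x":-2.3,"y":16,"z":0,"rx":0,"ry":0,"rz":0}
    - {"x":-4.5,"y":32,"z":0,"rx":0,"ry":0,"rz":0}
    - {"x":-7,"y":47,"z":0,"rx":0,"ry":0,"rz":0}
    - {"x":-9,"y":61,"z":0,"rx":0,"ry":0,"rz":0}
    - {"x":-11,"y":74,"z":0,"rx":0,"ry":0,"rz":0}
    - {"x":-12.5,"y":85,"z":0,"rx":0,"ry":0,"rz":0}
    - {"x":-14,"y":93,"z":0,"rx":0,"ry":0,"rz":0}
    - {"x":-15,"y":99,"z":0,"rx":0,"ry":0,"rz":0}
    - {"x":-15.5,"y":102,"z":0,"rx":0,"ry":0,"rz":0}
    - {"x":-15.5,"y":102,"z":0,"rx":0,"ry":0,"rz":0}
    - {"x":-15.5,"y":102,"z":0,"rx":0,"ry":0,"rz":0}

```text
time_s: 17.22
tcp_pos: [0.543, 0.2365, 0.174]
tool_rot: [[0.263, 0.965, -0.0], [0.965, -0.263, -0.001], [-0.001, 0.0, -1.0]]
contact_force: [0.3, 0.0, -2.6]
grip_width: 0.0166
```

Run:
```python
from h import *
o=env.get_obs();R,p=o["tool_rot"],o["tcp_pos"];print(o['time_s'],p,R[:,0],o['contact_force'],o['wrist_torque'],o['grip_width'])
w=get_image('wrist');np.savez('w8.npz',tcp_pos=p,tool_rot=R);cv2.imwrite('pics/w8.png',w);s=get_image('scene');cv2.imwrite('pics/s8.png',s);t=get_image('top');cv2.imwrite('pics/t8.png',t)
S=cam('scene');u,v=proj(S,[.56,.29,.15]).astype(int)
c=cv2.resize(s[v-45:v+45,u-60:u+60],(400,300),interpolation=cv2.INTER_CUBIC)
u,v=proj(cam('top'),[.56,.3,.15]).astype(int);d=cv2.resize(t[v-45:v+45,u-60:u+60],(400,300),interpolation=cv2.INTER_CUBIC)
cv2.imwrite('pics/c8.png',np.vstack([np.hstack([c,d]),np.hstack([cv2.resize(w,(400,300)),np.zeros((300,400,3),np.uint8)])]))
```

```text
17.2167 [0.54303871 0.23645079 0.1740005 ] [ 2.63456721e-01  9.64671067e-01 -5.36650123e-04] [ 0.2646307   0.00968146 -2.60992376] [-0.30356495  0.0780652   0.03547678] 0.016566938818332422
```

View pics/c8.png

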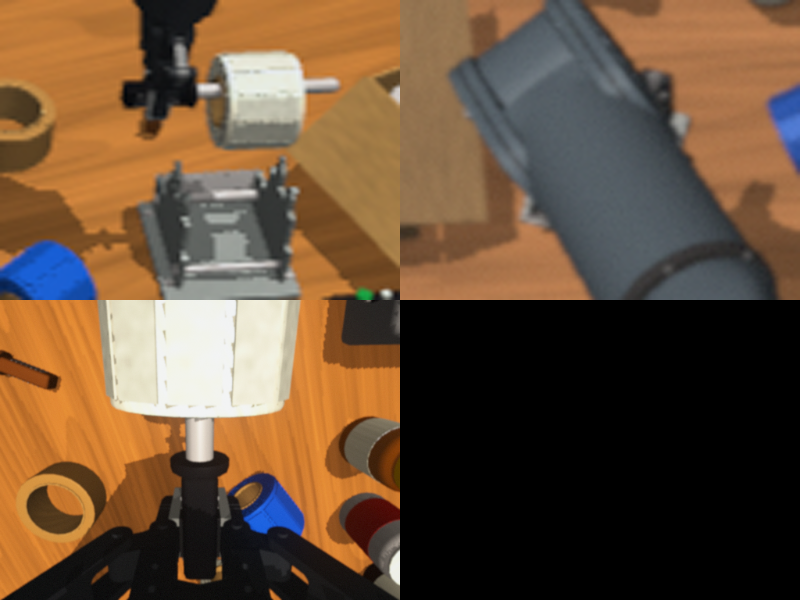

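The roll hangs centred on the spindle (face at tool x about 64 mm, so its centre about 99 mm, against the spindle origin at 98), and the arm is back above the grasp pose. Lowering.

Call:
apply_moves:
  deltas:
    - {"x":0,"y":0,"z":-6,"rx":0,"ry":0,"rz":0}
    - {"x":0,"y":0,"z":-15,"rx":0,"ry":0,"rz":0}
    - {"x":0,"y":0,"z":-26,"rx":0,"ry":0,"rz":0}
    - {"x":0,"y":0,"z":-38,"rx":0,"ry":0,"rz":0}
    - {"x":0,"y":0,"z":-50,"rx":0,"ry":0,"rz":0}
    - {"x":0,"y":0,"z":-62,"rx":0,"ry":0,"rz":0}
    - {"x":0,"y":0,"z":-73,"rx":0,"ry":0,"rz":0}
    - {"x":0,"y":0,"z":-82,"rx":0,"ry":0,"rz":0}
    - {"x":0,"y":0,"z":-90,"rx":0,"ry":0,"rz":0}
    - {"x":0,"y":0,"z":-97,"rx":0,"ry":0,"rz":0}
    - {"x":0,"y":0,"z":-100,"rx":0,"ry":0,"rz":0}
    - {"x":0,"y":0,"z":-100,"rx":0,"ry":0,"rz":0}

```text
time_s: 18.37
tcp_pos: [0.5425, 0.237, 0.0734]
tool_rot: [[0.263, 0.965, -0.001], [0.965, -0.263, -0.0], [-0.001, -0.001, -1.0]]
contact_force: [-0.0, 0.2, -3.6]
grip_width: 0.0163
```

Call:
apply_moves:
  deltas:
    - {"x":0,"y":0,"z":-2,"rx":0,"ry":0,"rz":0}
    - {"x":0,"y":0,"z":-5,"rx":0,"ry":0,"rz":0}
    - {"x":0,"y":0,"z":-8,"rx":0,"ry":0,"rz":0}
    - {"x":0,"y":0,"z":-11,"rx":0,"ry":0,"rz":0}
    - {"x":0,"y":0,"z":-14,"rx":0,"ry":0,"rz":0}
    - {"x":0,"y":0,"z":-17,"rx":0,"ry":0,"rz":0}
    - {"x":0,"y":0,"z":-20,"rx":0,"ry":0,"rz":0}
    - {"x":0,"y":0,"z":-23,"rx":0,"ry":0,"rz":0}
    - {"x":0,"y":0,"z":-26,"rx":0,"ry":0,"rz":0}
    - {"x":0,"y":0,"z":-28,"rx":0,"ry":0,"rz":0}
    - {"x":0,"y":0,"z":-28,"rx":0,"ry":0,"rz":0}

```text
time_s: 19.28
tcp_pos: [0.5426, 0.237, 0.0456]
tool_rot: [[0.263, 0.965, -0.001], [0.965, -0.263, -0.0], [-0.0, -0.001, -1.0]]
contact_force: [-0.0, 0.1, -2.7]
grip_width: 0.0162
```

Call:
apply_moves:
  deltas:
    - {"x":0,"y":0,"z":-1,"rx":0,"ry":0,"rz":0}
    - {"x":0,"y":0,"z":-2,"rx":0,"ry":0,"rz":0}
    - {"x":0,"y":0,"z":-3,"rx":0,"ry":0,"rz":0}
    - {"x":0,"y":0,"z":-4,"rx":0,"ry":0,"rz":0}
    - {"x":0,"y":0,"z":-5,"rx":0,"ry":0,"rz":0}
    - {"x":0,"y":0,"z":-5,"rx":0,"ry":0,"rz":0}

```text
time_s: 19.78
tcp_pos: [0.5429, 0.2371, 0.041]
tool_rot: [[0.263, 0.965, 0.0], [0.965, -0.263, 0.0], [0.0, 0.0, -1.0]]
contact_force: [0.7, -0.6, -2.5]
grip_width: 0.0164
```

Call:
apply_moves:
  deltas:
    - {"x":0,"y":0,"z":-0.5,"rx":0,"ry":0,"rz":0}
    - {"x":0,"y":0,"z":-1,"rx":0,"ry":0,"rz":0}
    - {"x":0,"y":0,"z":-1.5,"rx":0,"ry":0,"rz":0}
    - {"x":0,"y":0,"z":-1.5,"rx":0,"ry":0,"rz":0}

```text
time_s: 20.12
tcp_pos: [0.543, 0.2372, 0.0403]
tool_rot: [[0.263, 0.965, 0.001], [0.965, -0.263, 0.0], [0.0, 0.001, -1.0]]
contact_force: [-2.4, -2.8, 6.3]
grip_width: 0.0163
```

The force turned to +6 N at the original grasp height, so the spindle is seated. Now I open and back straight up.

Call:
apply_moves:
  deltas:
    - {"x":0,"y":0,"z":0,"rx":0,"ry":0,"rz":0}
    - {"x":0,"y":0,"z":0,"rx":0,"ry":0,"rz":0}
    - {"x":0,"y":0,"z":0,"rx":0,"ry":0,"rz":0}
    - {"x":0,"y":0,"z":0,"rx":0,"ry":0,"rz":0}
    - {"x":0,"y":0,"z":0,"rx":0,"ry":0,"rz":0}
    - {"x":0,"y":0,"z":0,"rx":0,"ry":0,"rz":0}
    - {"x":0,"y":0,"z":0,"rx":0,"ry":0,"rz":0}
    - {"x":0,"y":0,"z":0,"rx":0,"ry":0,"rz":0}
    - {"x":0,"y":0,"z":0,"rx":0,"ry":0,"rz":0}
    - {"x":0,"y":0,"z":0,"rx":0,"ry":0,"rz":0}
  fingers: 1
  newtons: 40

```text
time_s: 20.95
tcp_pos: [0.5428, 0.2371, 0.0396]
tool_rot: [[0.263, 0.965, -0.0], [0.965, -0.263, 0.0], [0.0, -0.0, -1.0]]
contact_force: [0.2, 0.4, -0.3]
grip_width: 0.0856
```

Call:
apply_moves:
  deltas:
    - {"x":0,"y":0,"z":6,"rx":0,"ry":0,"rz":0}
    - {"x":0,"y":0,"z":15,"rx":0,"ry":0,"rz":0}
    - {"x":0,"y":0,"z":30,"rx":0,"ry":0,"rz":0}
    - {"x":0,"y":0,"z":50,"rx":0,"ry":0,"rz":0}
    - {"x":0,"y":0,"z":75,"rx":0,"ry":0,"rz":0}
    - {"x":0,"y":0,"z":105,"rx":0,"ry":0,"rz":0}
    - {"x":0,"y":0,"z":140,"rx":0,"ry":0,"rz":0}
    - {"x":0,"y":0,"z":175,"rx":0,"ry":0,"rz":0}
    - {"x":0,"y":-20,"z":205,"rx":0,"ry":0,"rz":0}
    - {"x":0,"y":-32,"z":228,"rx":0,"ry":0,"rz":0}
    - {"x":0,"y":-32,"z":228,"rx":0,"ry":0,"rz":0}
    - {"x":0,"y":-32,"z":228,"rx":0,"ry":0,"rz":0}

```text
time_s: 21.95
tcp_pos: [0.5435, 0.2047, 0.2699]
tool_rot: [[0.264, 0.964, 0.004], [0.964, -0.264, 0.001], [0.002, 0.003, -1.0]]
contact_force: [-0.5, 0.0, -0.4]
grip_width: 0.0857
```

Run:
```python
from h import *
o=env.get_obs();R,p=o["tool_rot"],o["tcp_pos"];print(o['time_s'],p,o['contact_force'],o['grip_width'])
w=get_image('wrist');cv2.imwrite('pics/w9.png',w);s=get_image('scene');cv2.imwrite('pics/s9.png',s);C=cam('wrist',o)
g=cv2.cvtColor(w,6)
m=np.zeros_like(g);m[98:175,220:275]=g[98:175,220:275]<70
ys,xs=np.where(m);gp=[(r,xs[ys==r].min(),xs[ys==r].max()) for r in(112,125,140,155,162) if (ys==r).any()];print(gp,ys.min(),ys.max())
f=np.polyfit([a[0] for a in gp],[(a[1]+a[2])/2 for a in gp],1)
o1=np.load('w1.npz');print("end now",onplane(C,(np.polyval(f,ys.max()),ys.max()+.5),.104),"was .5342 .2080")
for r in(114,160):print(onplane(C,(np.polyval(f,r),r),.104))
S=cam('scene');u,v=proj(S,[.56,.31,.08]).astype(int)
c=cv2.resize(s[v-45:v+45,u-60:u+60],(400,300),interpolation=cv2.INTER_CUBIC)
cv2.imwrite('pics/c9.png',np.hstack([c,cv2.resize(w,(400,300))]))
```

```text
21.95 [0.54353176 0.20465647 0.26993697] [-0.46244526  0.03601255 -0.3975269 ] 0.08570589938934349
[(112, np.int64(237), np.int64(254)), (125, np.int64(239), np.int64(254)), (140, np.int64(238), np.int64(254)), (155, np.int64(238), np.int64(254)), (162, np.int64(239), np.int64(254))] 100 165
end now [0.53498947 0.2081567  0.104     ] was .5342 .2080
[0.54898176 0.259518   0.104     ]
[0.53655292 0.21387668 0.104     ]
```

View pics/c9.png

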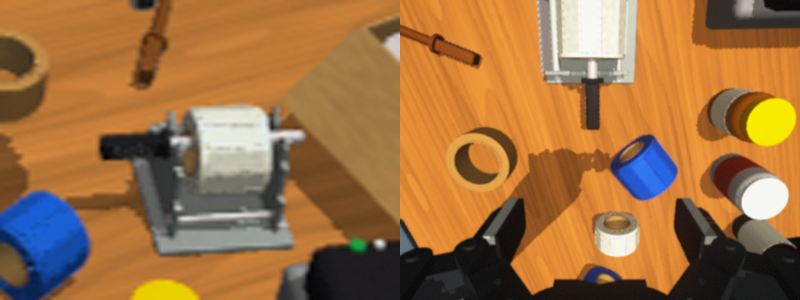

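The roll hangs between the cheeks and the grip end is within 1 mm of its original place. I'll let it settle briefly, compare two frames, and hand in.

Call:
apply_moves:
  deltas:
    - {"x":0,"y":0,"z":0,"rx":0,"ry":0,"rz":0}
    - {"x":0,"y":0,"z":0,"rx":0,"ry":0,"rz":0}
    - {"x":0,"y":0,"z":0,"rx":0,"ry":0,"rz":0}
    - {"x":0,"y":0,"z":0,"rx":0,"ry":0,"rz":0}
    - {"x":0,"y":0,"z":0,"rx":0,"ry":0,"rz":0}
    - {"x":0,"y":0,"z":0,"rx":0,"ry":0,"rz":0}
    - {"x":0,"y":0,"z":0,"rx":0,"ry":0,"rz":0}
    - {"x":0,"y":0,"z":0,"rx":0,"ry":0,"rz":0}
    - {"x":0,"y":0,"z":0,"rx":0,"ry":0,"rz":0}
    - {"x":0,"y":0,"z":0,"rx":0,"ry":0,"rz":0}
    - {"x":0,"y":0,"z":0,"rx":0,"ry":0,"rz":0}
    - {"x":0,"y":0,"z":0,"rx":0,"ry":0,"rz":0}

```text
time_s: 23.05
tcp_pos: [0.5428, 0.2051, 0.2676]
tool_rot: [[0.263, 0.965, 0.0], [0.965, -0.263, 0.0], [0.0, 0.0, -1.0]]
contact_force: [0.0, -0.9, 0.3]
grip_width: 0.0858
```

Run:
```python
from h import *
from plant import job
a=get_image('scene').astype(int);b=cv2.imread('pics/s9.png').astype(int)
u,v=proj(cam('scene'),[.56,.31,.08]).astype(int);f=lambda x:x[v-40:v+40,u-45:u+45]
print("mean/max diff at holder vs 1 s ago",abs(f(a)-f(b)).mean(),abs(f(a)-f(b)).max())
s0=cv2.imread('pics/scene0.png').astype(int);print("narrow roll diff vs start",abs(a-s0)[172:206,248:272].mean())
job.finish_job();print(env.get_obs()['time_s'])
```

```text
mean/max diff at holder vs 1 s ago 0.37310185185185185 4
narrow roll diff vs start 8.78799019607843
the job is handed in; nothing more can be done
the job is handed in; nothing more can be done
```

The spindle is back in both notches with the wide roll hanging on it between the cheeks, and I handed the job in after about 23 s of robot time. No verdict is reported.

**What I did:** I lifted the spindle out bare, threaded it through the wide white roll and carried the roll to the holder. I then lowered the spindle until the force turned to about +6 N, opened the fingers and backed off.

**Last checks:**
- **Position:** the grip end is within 1 mm of where it started, and the last picture shows the roll between the cheeks.
- **Rest:** the holder area changed by at most 4 grey levels over 1 s, so nothing there was visibly moving.
- **Contact:** the force on the tool stayed within noise with the gripper open and clear.

**What disagreed:**
- **First grasp missed:** the fingers shut just above the grip. In the pictures the fingertips sit about 34 mm short of the stated TCP. I went 41 mm lower and the second grasp held at 17 mm opening.
- **Spindle tilt:** the wrist view suggested a droop of about 3°, while the top and scene views showed it level. I took it as level, and threading showed no contact force.
- **Narrow roll:** its picture patch differs from the start by about 9 grey levels on average. I did not check why; it may be shadow or exposure. I never moved near it, and it still stands upright in the last view, but I did not re-measure its position.

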